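Tuck the strainer plate under the drip flap of the slide drainer and hold it down

TASK

Refit the loose perforated strainer plate on the slide drainer: take it by its bow handle, rest its far, unperforated edge on the sloped deck in front of the hinged drip flap, and slide it up the deck so that this edge tucks well in under the flap (2 to 4 cm) without prising the flap up. Then lay the plate flat on the deck behind the front bead and finish still gripping the handle, pressing the plate down with about 10 N, so that I can close the two turn-clips. Keep the racks standing on the drainer's shelf and do not disturb the jar, the beaker and the empty rack behind the plate.

Things in the scene. Friction and masses are not known exactly. Their poses are not given: they have to be found in the camera images.
- strainer: the loose stainless plate, 130 (x) x 160 (y) x 3 mm thick, 0.28 to 0.42 kg, flat on the bench right of the drainer at the start. Origin: centre of its underside; z out of its top; +x points to the far edge, the one to tuck, along which a strip 45 mm wide is plain; the rest has rows of 6 mm holes. It has a bow handle (see handle)
- handle (a point): middle of the bar of the plate's bow handle, on its centre line: 20 mm to -x of the plate's origin, 28 mm above its underside; frame parallel to the plate's. Round bar 10 mm thick along y, straight for 72 mm, feet at y = -42 and +42 mm, 20 mm clear under the bar; pinch it along the plate's x, fingers coming down
- far_edge (a point): middle of the far edge of the plate at its underside, 65 mm to +x of the plate's origin; this edge goes under the flap
- near_edge (a point): middle of the near edge of the plate at its underside, 65 mm to -x of the plate's origin
- drainer: the fixed slide drainer on the bench, 260 (x) x 216 (y) mm: rack shelf at the back (42 mm high, two slide racks 80 mm tall stand on it), sloped deck in front. Origin: centre of its underside on the bench, +x to the shelf, z up
- deck: the drainer's fixed stainless deck, sloped 6 degrees, rising to the shelf, with a waste opening 120 mm wide; the plate lies on the ledges round it. Origin: on the deck's surface, mid width, on the line where the closed flap rests; +x up the slope to the hinge, y along the flap, z square off the deck. Cheeks at y = -88 and +88 mm rise 10 mm above it, 18 mm with the open turn-clips
- drip_flap (a joint): the drip flap, a stainless leaf 168 mm wide, hinged along y at x = 52, z = 10 mm in the deck frame and reaching down towards the robot: angle in rad, 0 = closed, its bend line resting on the deck at x = 0; grows as it lifts. A light spring and its weight press it down with about 1.5 N; with the plate under it, it reads about 0.05
- flap_lip (a point): middle of the flap's front edge, which is flared up: 64 mm from the hinge, at rest about x = -11, z = 7 mm in the deck frame; the mouth between deck and lip is about 6 mm high
- rack_left: slide rack full of slides, 36 x 100 x 80 mm, standing on the shelf, left; origin at the centre of its underside
- rack_right: slide rack full of slides, 36 x 100 x 80 mm, standing on the shelf, right; origin at the centre of its underside
- beaker: glass beaker, 50 mm wide, 54 mm high, on the bench behind the plate; origin at the centre of its underside
- blue_rack: empty slide rack, 36 x 100 x 44 mm, on the bench behind the plate; origin at the centre of its underside
- stain_jar: white staining jar with a lid, 57 mm wide, 106 mm high, on the bench behind the plate; origin at the centre of its underside
- deck_bead (a point): middle of the deck's front bead, a ridge 6 mm high along y; this point lies at deck level on its inner face, x = -124 mm in the deck frame. The plate's near edge goes behind it. The deck ends at a wall below the hinge, x = +50 mm, so that the plate has 44 mm of play lengthwise and 16 mm sideways
Mind the look-alikes: they are no part of the job. Leave any brown look-alike of the strainer alone.

How it is judged:
By the outcome, as a careful person would: the job done as asked, in the order asked, and still so for the second after the job is handed in, while the arm keeps its last pose, push and grip.
It also fails if it takes over 35 s, if anything falls off the work surface, if the arm or the gripper's body presses on something with over 40 N, if the wrist force passes 120 N, or if a joint passes its speed limit or range.

ROBOT

A 7-joint arm with a two-finger parallel gripper is mounted at the origin on a cart in front of the work surface, level with it; the furniture and walls round the work are solid. World frame = base frame: x ahead of the robot, y to its left, z up, the work surface at z = 0. Lengths are in m, angles in rad, forces in N, time in s.
With the tool pointing down it reaches from about 0.425 to 0.925 m from the base axis. Payload 6.8 kg.
Tool frame: the origin (TCP) lies at the very end of the fingers, on their centre line; the grasp point (between the pads) lies 19 mm behind it (pinch_z is the distance from the TCP to the grasp point, in m); z points along the fingers, y is the line along which they close (so a half turn about z gives the same grasp; the last joint's range is limited). The gripper opens to 88 mm and grips with 3 to 60 N. Pads are 20 mm wide; open, the fingers measure 115 mm over their backs; the gripper's body (75 mm by 178 mm) begins 61 mm behind the grasp point.
Start: joints at [1.073, 0.477, 0.022, 1.555, -0.011, 1.109, -0.083], TCP at [0.257, -0.624, 0.223] pointing down, gripper open.
Joint ranges: [-2.96, 2.96], [-0.34, 2.1], [-1.41, 1.46], [0.24, 2.44], [-1.37, 4.51], [0.17, 1.92], [-2.96, 2.96]. Speed limits (rad/s): [2.39, 2.39, 3.14, 3.14, 3.14, 3.14, 3.14].

INTERFACE

Orientations are given as a unit quaternion [x, y, z, w].
In Python, from workcell import * gives the robot as it stands.
- The arm moves only by the tool move_arm, never from a script. Its argument "steps" is a list that holds one entry, the list of rows, each a list of 7 numbers: the closure, from -1 (fully open) to 1 (shut), then the shift along the world's x, y, z in units of 25 mm (1.0 is 25 mm), then the turn, a rotation vector about the world's x, y, z in rad. In form: [[[jaw, dx, dy, dz, rx, ry, rz], ...]]. A call has 1 to 10 rows; each row shifts and turns the commanded pose from where the row before left it; what a row does not reach is not made up. A row lasts 1/12 s, in which the tool goes at most 41.7 mm and 7.16 degrees, less where a joint would pass 70% of its speed; a pose out of reach is approached as far as the arm can. A call is refused whole if a number of a shift passes 1 or a number of a turn 0.125, either way. A call with a gripper value outside its range is refused whole. The fingers move at their own pace and stop on an object; "newtons" is the grip in N (left out, the last holds). Time passes only in rows, so rows that do not move let the fingers close. It gives the time, the measured TCP pose, the force, the opening and the grip force at its end, in the units of the state.
- state(): the state, without advancing time (a new reading comes with each control period).
- camera(name): name is "side" or "top" or "wrist"; returns (picture, depth): 400x640x3 uint8, red, green, blue; 400x640 float32, m along the optical axis (not along the pixel's ray), 0 where there is no reading.
- camera_params(name): a dict with "camera_matrix" (3x3 intrinsics, pixels), "rvec" (rotation vector, rad) and "tvec" (3), from world to camera coordinates, as OpenCV has them. Camera axes: x right, y down, z forward; pixel columns grow to the right and rows downward; lengths in m; the calibration is good to about 2 mm. A picture is of the moment at which its call begins: read the wrist's pose just before it. camera_params takes no time and is no camera call; for the wrist camera it gives the pose at the moment of the call.
- finish_job(): hands the job in; it is judged then, once.
The state is a dict: "clock": time; "joint_positions": joint angles; "qvel": joint speeds; "joint_torque": joint torques, N m; "eef_pos": TCP position; "orientation": TCP orientation; "ft_force": force on the tool from outside, world axes, zero at the start; "ft_torque": the same for the moment, N m; "finger_gap": finger opening in m; "finger_force": force on a finger pad.
Only numpy, scipy, OpenCV 4.12 (cv2) and the standard library are available. Lean on these libraries where they do the work, as an engineer would, in place of code of your own. Each camera call takes 0.05 s, during which the arm holds its last target. There are 200 camera calls.

## Working session

There is one attempt and no reset: what is moved stays moved. The work goes in short steps, Python scripts to look and compute and a tool call to move; the robot and the scene stay as the last step left them, time stands still between calls to the robot, and variables do not carry over. Pictures are saved under pics/ and viewed, at most 10 in all, crops included, and the job is handed in when it is done.

Besides the shell and the picture viewer there is one more tool, called after "Emit:" as a command line: name --argument value ..., lists and objects as JSON in quotes. move_arm: Moves the arm, as the interface text tells. Its arguments: {"type":"object","properties":{"steps":{"type":"array","items":{"type":"array","items":{"type":"array","items":{"type":"number"}}}},"newtons":{"type":"number"}},"required":["steps"]}

```bash
ls; mkdir -p pics
cat > h.py <<'E'
from workcell import *
import numpy as np, cv2
def cam(n):
    p=camera_params(n); im,d=camera(n)
    return im,d,np.array(p["camera_matrix"]),cv2.Rodrigues(np.array(p["rvec"],float))[0],np.array(p["tvec"],float).ravel()
def cloud(d,K,R,t):
    v,u=np.mgrid[:d.shape[0],:d.shape[1]]
    c=np.stack([(u-K[0,2])*d/K[0,0],(v-K[1,2])*d/K[1,1],d],-1)
    return (c-t)@R
E
python3 - <<'E'
from h import *
s=state(); print(s["eef_pos"],s["orientation"],s["clock"])
for n in("top","side"):
    im,d,K,R,t=cam(n); cv2.imwrite(f"pics/{n}0.png",im[...,::-1]); np.savez(f"{n}0.npz",im=im,d=d,K=K,R=R,t=t)
    print(n,-R.T@t,R[2])
E
```

```text
pics
[ 0.25624935 -0.62381357  0.22167829] [ 9.81066323e-01  1.93669917e-01 -2.37732008e-04 -8.81627140e-04] 0.0
top [ 0.30160772 -0.19745921  1.25984704] [ 0.18650853  0.00820709 -0.98241906]
side [0.46042608 1.02544455 0.92703021] [ 0.05102568 -0.81318028 -0.57977083]
```

View pics/top0.png

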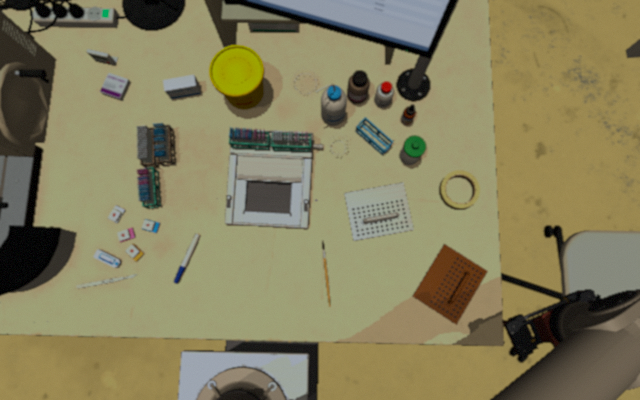

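View pics/side0.png

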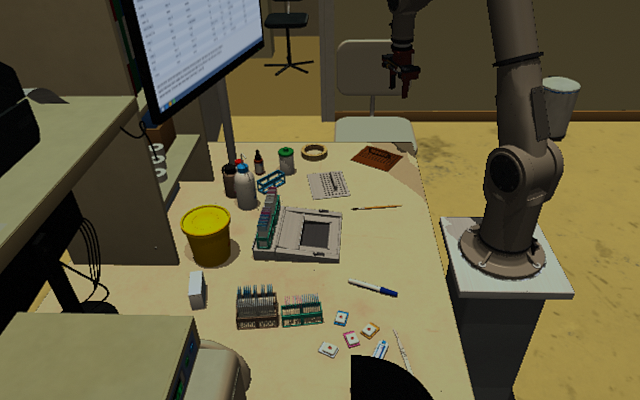

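The top view shows the drainer around (268,190) with its flap at (270,167). The white plate is at (379,211), its plain strip towards the top and its handle at (380,217). The brown look-alike is at (451,283).

Run:
```python
from h import *
z=np.load("top0.npz"); im,d,K,R,t=[z[k] for k in("im","d","K","R","t")]
P=cloud(d,K,R,t)
cv2.imwrite("pics/c.png",cv2.resize(im[120:250,215:420,::-1],None,fx=3.9,fy=3.9,interpolation=cv2.INTER_CUBIC))
def ray(u,v,h):
    r=R.T@np.linalg.solve(K,[u,v,1]); c=-R.T@t; return c+r*(h-c[2])/r[2]
hsv=cv2.cvtColor(im,cv2.COLOR_RGB2HSV)
print("hsv plate",hsv[190,365],hsv[211,356],"bench",hsv[250,380],hsv[200,335], "z bench",P[250,360:400:10,2], "handle z",P[210:224,380,2].round(3))
print("drainer col 268 x,z");print(P[145:230:2,268][:,[0,2]].round(4).tolist())
print("col 234");print(P[145:230:3,234].round(4).tolist())
m=((hsv[...,1]<40)&(hsv[...,2]>120)).astype(np.uint8); m[:, :335]=0;m[:,425:]=0;m[:175]=0;m[245:]=0
m=cv2.morphologyEx(m,cv2.MORPH_CLOSE,np.ones((7,7)))
c=max(cv2.findContours(m,0,2)[0],key=cv2.contourArea)
w=np.array([ray(*p[0],.003)[:2] for p in c],np.float32)*1000
b=cv2.minAreaRect(w);print("plate",b,cv2.boxPoints(b).tolist())
```

```text
hsv plate [ 42  24 161] [ 60  12 165] bench [ 29  68 157] [ 29  68 157] z bench [2.55874430e-03 9.01409971e-04 3.46381106e-05 5.82406074e-05] handle z [0.005 0.004 0.004 0.002 0.006 0.03  0.032 0.032 0.033 0.006 0.005 0.004
 0.005 0.007]
drainer col 268 x,z
[[0.6664, 0.0785], [0.6652, 0.0653], [0.665, 0.0482], [0.662, 0.0401], [0.6553, 0.0445], [0.651, 0.0406], [0.6464, 0.0379], [0.6397, 0.0425], [0.6357, 0.0373], [0.6306, 0.0362], [0.6252, 0.0362], [0.6207, 0.0332], [0.6147, 0.0353], [0.6099, 0.0331], [0.6054, 0.0296], [0.6007, 0.0267], [0.5946, 0.0298], [0.59, 0.0266], [0.5889, 0.0081], [0.5836, 0.0078], [0.5786, 0.0058], [0.5731, 0.0061], [0.5674, 0.0074], [0.5616, 0.0094], [0.5571, 0.005], [0.5518, 0.0044], [0.5456, 0.0086], [0.5405, 0.0073], [0.5348, 0.0092], [0.5294, 0.009], [0.525, 0.0042], [0.5182, 0.0125], [0.5135, 0.009], [0.5079, 0.0107], [0.5021, 0.0137], [0.4967, 0.0145], [0.4915, 0.0144], [0.4855, 0.0189], [0.4807, 0.0158], [0.476, 0.0121], [0.47, 0.0181], [0.467, 0.0009], [0.4613, 0.0042]]
col 234
[[0.6771, 0.0454, 0.0377], [0.6667, 0.0435, 0.0451], [0.6592, 0.0434, 0.
[... 243 characters left out ...]
, 0.0411, 0.0312], [0.5735, 0.0406, 0.0317], [0.5657, 0.0403, 0.0308], [0.5586, 0.0406, 0.0268], [0.5495, 0.0391, 0.0321], [0.5436, 0.0406, 0.0223], [0.5355, 0.04, 0.0229], [0.5283, 0.0403, 0.0187], [0.5197, 0.0392, 0.0225], [0.5132, 0.0403, 0.0143], [0.5049, 0.0394, 0.0164], [0.4976, 0.0397, 0.0124], [0.4902, 0.0398, 0.0095], [0.4824, 0.0395, 0.0088], [0.4744, 0.039, 0.0093], [0.4676, 0.04, 0.0012], [0.4597, 0.0397, 0.0007]]
plate ((516.087890625, -337.1769104003906), (130.09115600585938, 160.9542694091797), 11.939957618713379) [[435.7999572753906, -271.8979797363281], [469.0992431640625, -429.3699645996094], [596.3758544921875, -402.4558410644531], [563.0765380859375, -244.98385620117188]]
```

View pics/c.png

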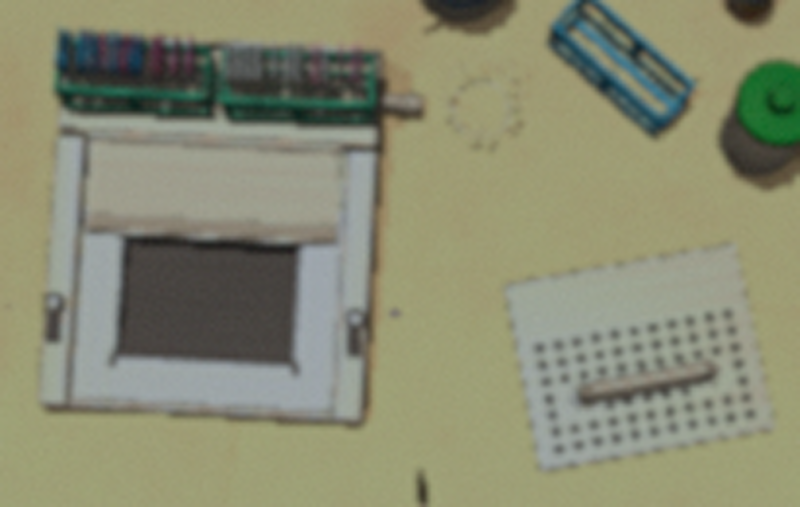

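```bash
cat >> h.py <<'E'
def ray(u,v,h,K,R,t):
    r=R.T@np.linalg.solve(K,[u,v,1]); c=-R.T@t; return c+r*(h-c[2])/r[2]
E
python3 - <<'E'
from h import *
z=np.load("top0.npz"); im,d,K,R,t=[z[k] for k in("im","d","K","R","t")]
P=cloud(d,K,R,t)
def c(u,v,h): return (ray(215+u/3.9-.37,120+v/3.9-.37,h,K,R,t)*1000).round(1)[:2]
for n,u,v,h in [("front base L",44,409,0),("front base R",361,424,0),("lip L",86,228,.035),("lip R",337,241,.035),("cheekL back out",63,137,.042),("cheekL front out",42,400,.02),("cheekR back out",377,152,.042),("cheekR front out",363,415,.02),
 ("cheekL in back",86,140,.042),("cheekL in fr",69,403,.02),("cheekR in back",350,150,.042),("cheekR in front",333,415,.02),("handle L",584,392,.028),("handle R",712,371,.028),("open TL",124,237,.03),("open TR",297,245,.03)]: print(n,c(u,v,h))
# ledge plane
def box(u0,u1,v0,v1): return P[int(120+v0/3.9):int(120+v1/3.9)+1,int(215+u0/3.9):int(215+u1/3.9)+1].reshape(-1,3)
L=np.vstack([box(85,118,250,350),box(300,330,255,350),box(80,320,375,390)])
A=np.c_[L[:,:2],np.ones(len(L))]; s=np.linalg.lstsq(A,L[:,2],rcond=None)[0]; print("ledge",s,"z at x=.59",s@[.59,-.09,1],"z at .5",s@[.5,-.09,1])
print("bench near",np.median(box(390,480,300,400)[:,2]), "shelf",np.median(box(90,350,125,135)[:,2]))
F=box(100,330,150,220);A=np.c_[F[:,:2],np.ones(len(F))]; print("flap",np.linalg.lstsq(A,F[:,2],rcond=None)[0],F[:,2].min(),F[:,2].max())
E
```

```text
front base L [471.2  61.7]
front base R [ 465.9 -151.9]
lip L [588.6  33.8]
lip R [ 583.5 -133.7]
cheekL back out [649.1  51.4]
cheekL front out [474.5  59.3]
cheekR back out [ 643.4 -158.8]
cheekR front out [ 469.4 -153.8]
cheekL in back [647.4  35.9]
cheekL in fr [472.9  41.3]
cheekR in back [ 644.4 -140.8]
cheekR in front [ 468.9 -133.9]
handle L [ 486.9 -299.2]
handle R [ 502.8 -383.5]
open TL [584.2   9. ]
open TR [ 581.3 -106.8]
ledge [-1.03880619 -0.19917243  0.55579687] z at x=.59 -0.03917326198334692 z at .5 0.054319294895293746
bench near 0.0004839835282933897 shelf 0.04284308688855068
flap [-2.37677052 -0.1666377   1.50185917] 0.02186974213799539 1.2598470427085677
```

Emit:
move_arm --steps '[[[-1,0.8,0.94,-0.3,0,0,0.115],[-1,0.8,0.94,-0.3,0,0,0.115],[-1,0.8,0.94,-0.3,0,0,0.115],[-1,0.8,0.94,-0.3,0,0,0.115],[-1,0.8,0.94,-0.3,0,0,0.115],[-1,0.8,0.94,-0.3,0,0,0.115],[-1,0.8,0.94,-0.3,0,0,0.115],[-1,0.8,0.94,-0.3,0,0,0.115],[-1,0.8,0.94,-0.3,0,0,0.115],[-1,0.8,0.94,-0.3,0,0,0.115]]]' --newtons 60

```text
clock: 0.93
eef_pos: [0.457, -0.388, 0.147]
orientation: [0.716, 0.698, -0.0, -0.0]
ft_force: [0.5, -0.5, -0.5]
finger_gap: 0.0882
finger_force: 0.0
```

Emit:
move_arm --steps '[[[-1,0.8,0.94,-0.3,0,0,0.115],[-1,0.8,0.94,-0.3,0,0,0.115],[-1,0,0,0,0,0,0],[-1,0,0,0,0,0,0]]]'

```text
clock: 1.27
eef_pos: [0.4974, -0.34, 0.1319]
orientation: [0.632, 0.775, 0.001, -0.001]
ft_force: [-0.3, 0.1, 0.2]
finger_gap: 0.0876
finger_force: 0.0
```

Run:
```python
from h import *
from scipy.spatial.transform import Rotation as Ro
s=state(); print(s["clock"],s["eef_pos"],Ro.from_quat(s["orientation"]).as_matrix().round(3).tolist(),s["joint_positions"],s["ft_force"])
im,d,K,R,t=cam("wrist"); cv2.imwrite("pics/w1.png",im[...,::-1]); np.savez("w1.npz",im=im,d=d,K=K,R=R,t=t)
z=np.load("top0.npz"); P=cloud(z["d"],z["K"],z["R"],z["t"]); ok=z["d"]>0
def box(u0,u1,v0,v1):
    a=slice(int(120+v0/3.9),int(120+v1/3.9)+1),slice(int(215+u0/3.9),int(215+u1/3.9)+1); return P[a][ok[a]]
L=np.vstack([box(90,115,255,345),box(303,328,260,350)]); L=L[L[:,2]<.05]
x=(L[:,0]-.5978)*np.cos(.0314)-(L[:,1]+.051)*np.sin(.0314)
for a in np.arange(-.1,0,.02):
    q=L[(x>a)&(x<a+.02),2]; print(a+.01,len(q),np.median(q).round(4),(np.median(q)-.1051*(a+.01)).round(4))
F=box(110,320,160,215);F=F[F[:,2]<.08]; print("flap z by x",[(round(a,3),round(np.median(F[abs(F[:,0]-a)<.004,2]),4)) for a in np.arange(.6,.64,.008)])
```

```text
1.2667 [ 0.4974271  -0.33996178  0.1318584 ] [[-0.201, 0.98, -0.001], [0.98, 0.201, 0.002], [0.002, -0.0, -1.0]] [ 0.77493532  0.48466032 -0.36633433  1.7960053   0.21267966  0.90125948
  0.51686968] [-0.29568632  0.10618866  0.20377254]
-0.09000000000000001 28 0.016 0.0255
-0.07 120 0.0171 0.0245
-0.049999999999999996 110 0.0196 0.0249
-0.029999999999999992 100 0.022 0.0252
-0.00999999999999999 0 nan nan
flap z by x [(np.float64(0.6), np.float64(0.0286)), (np.float64(0.608), np.float64(0.0301)), (np.float64(0.616), np.float64(0.032)), (np.float64(0.624), np.float64(0.0346)), (np.float64(0.632), np.float64(0.0365)), (np.float64(0.64), np.float64(0.0374))]
  return _methods._mean(a, axis=axis, dtype=dtype,
  ret = ret.dtype.type(ret / rcount)
```

View pics/w1.png

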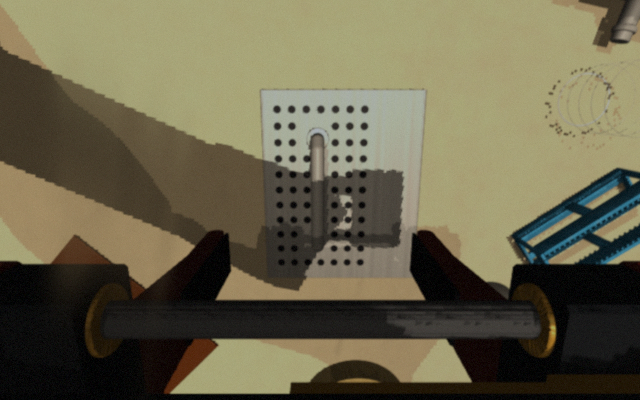

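The wrist view shows the bar along column 318, from row 135 to row 240. It sits midway between the fingers (columns 230 and 412), with the yaw aligned. Next I descend and grasp.

Emit:
move_arm --steps '[[[-1,-0.06,-0.05,-0.85,0,0,0],[-1,0,0,-0.85,0,0,0],[-1,0,0,-0.85,0,0,0],[-1,0,0,-0.85,0,0,0],[-1,0,0,-0.85,0,0,0],[-1,0,0,-0.45,0,0,0],[-1,0,0,-0.2,0,0,0],[-1,0,0,0,0,0,0]]]'

```text
clock: 1.98
eef_pos: [0.4939, -0.3443, 0.0094]
orientation: [0.634, 0.773, -0.0, -0.001]
ft_force: [0.0, 0.8, 0.2]
finger_gap: 0.0878
finger_force: 0.0
```

Emit:
move_arm --steps '[[[1,0,0,0,0,0,0],[1,0,0,0,0,0,0],[1,0,0,0,0,0,0],[1,0,0,0,0,0,0],[1,0,0,0,0,0,0],[1,0,0,0,0,0,0],[1,0,0,0,0,0,0],[1,0,0,0,0,0,0]]]' --newtons 60

```text
clock: 2.65
eef_pos: [0.495, -0.3436, 0.0102]
orientation: [0.633, 0.774, 0.0, 0.0]
ft_force: [0.6, -0.8, -0.1]
finger_gap: 0.0383
finger_force: 0.0
```

Emit:
move_arm --steps '[[[1,0,0,0,0,0,0],[1,0,0,0,0,0,0],[1,0,0,0,0,0,0],[1,0,0,0,0,0,0],[1,0,0,0,0,0,0],[1,0,0,0,0,0,0],[1,0,0,0,0,0,0]]]'

```text
clock: 3.23
eef_pos: [0.4952, -0.3436, 0.0101]
orientation: [0.633, 0.774, 0.0, 0.0]
ft_force: [0.6, -0.9, -0.4]
finger_gap: 0.0085
finger_force: 60.0
```

Emit:
move_arm --steps '[[[1,0,0,0.2,0,0,0],[1,0,0,0.5,0,0,0],[1,0,0,0.8,0,0,0],[1,0,0,0.8,0,0,0],[1,0,0.2,0.8,0,0,0],[1,0,0.5,0.5,0,0,-0.024],[1,0,0.8,0,0,0,-0.03],[1,0,0.9,0,0,0,-0.03],[1,0,0.9,0,0,0,-0.03],[1,0,0.9,0,0,0,-0.03]]]'

```text
clock: 4.07
eef_pos: [0.4945, -0.2378, 0.1011]
orientation: [0.688, 0.726, -0.0, 0.0]
ft_force: [0.9, 0.0, -3.6]
finger_gap: 0.0086
finger_force: 60.0
```

Emit:
move_arm --steps '[[[1,-0.03,0.9,0,0,0,-0.03],[1,-0.03,0.9,0,0,0,-0.03],[1,-0.03,0.9,0,0,0,-0.028],[1,-0.03,0.9,0,0,0,0],[1,-0.03,0.9,0,0,0,0],[1,-0.03,0.9,0,0,0,0],[1,-0.03,0.9,0,0,0,0],[1,-0.03,0.8,0,0,0,0],[1,-0.03,0.6,0,0,0,0],[1,-0.03,0.6,0,0,0,0]]]'

```text
clock: 4.9
eef_pos: [0.4871, -0.03, 0.101]
orientation: [0.718, 0.696, -0.0, 0.0]
ft_force: [0.1, 0.2, -3.4]
finger_gap: 0.0086
finger_force: 60.0
```

Emit:
move_arm --steps '[[[1,0,0.2,0,0,0,0],[1,0,0,0,0,0,0],[1,0,0,0,0,0,0]]]'

```text
clock: 5.15
eef_pos: [0.4875, -0.0268, 0.1005]
orientation: [0.719, 0.695, -0.0, 0.0]
ft_force: [0.0, -0.5, -4.1]
finger_gap: 0.0086
finger_force: 60.0
```

Run:
```python
from h import *
from scipy.spatial.transform import Rotation as Ro
s=state(); print(s["clock"],s["eef_pos"],Ro.from_quat(s["orientation"]).as_matrix().round(3).tolist(),s["ft_force"],s["ft_torque"])
a=[]
for n in("top","side","wrist"):
    im,d,K,R,t=cam(n); np.savez(f"{n}2.npz",im=im,d=d,K=K,R=R,t=t); a.append(im)
T=cv2.resize(a[0][130:240,200:340,::-1],(400,314));S=cv2.resize(a[1][150:290,220:380,::-1],(400,350))
o=np.zeros((600,800,3),np.uint8);o[:314,:400]=T;o[:350,400:]=S;o[350:600,400:]=cv2.resize(a[2][...,::-1],(400,250));cv2.imwrite("pics/h2.png",o)
```

```text
5.15 [ 0.48747822 -0.02678927  0.10051107] [[0.033, 0.999, 0.0], [0.999, -0.033, -0.001], [-0.001, 0.0, -1.0]] [ 0.01917205 -0.54425988 -4.07843699] [-0.07166717  0.00014637 -0.04678366]
```

View pics/h2.png

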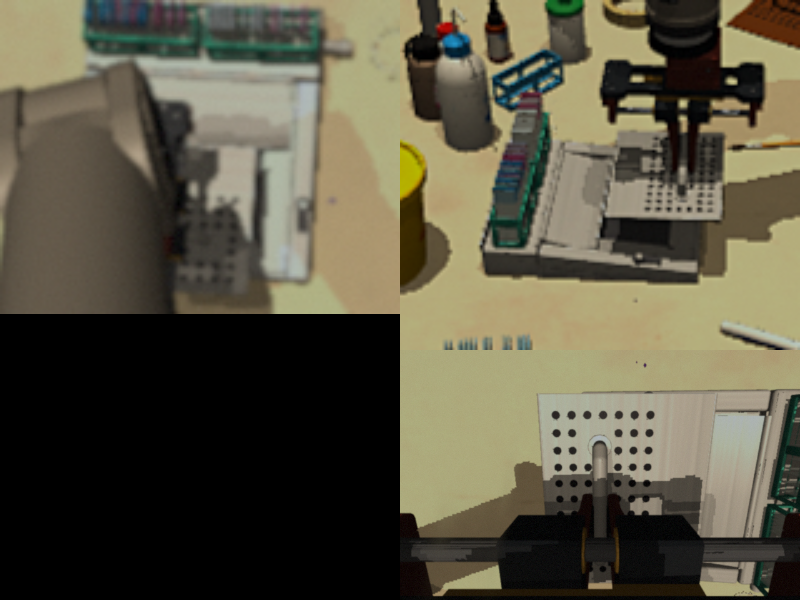

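The plate hangs level over the deck, about 20 mm too far to +y. I shift it back and lower it a bit, then measure its pose in the side and wrist views.

Emit:
move_arm --steps '[[[1,0,-0.46,-0.4,0,0,0],[1,0,-0.46,-0.5,0,0,0],[1,0,0,-0.5,0,0,0],[1,0,0,-0.2,0,0,0],[1,0,0,0,0,0,0],[1,0,0,0,0,0,0]]]'

```text
clock: 5.8
eef_pos: [0.4873, -0.0494, 0.0598]
orientation: [0.719, 0.695, -0.0, -0.0]
ft_force: [0.6, 0.1, -3.0]
finger_gap: 0.0087
finger_force: 60.0
```

```bash
cat > m.py <<'E'
from h import *
import sys
s=state(); e=np.array(s["eef_pos"]); print(s["clock"],e,s["ft_force"])
D=np.array([.5978,-.051,.0253]); th=-.0314; c,sn=np.cos(th),np.sin(th)
Z=np.array([[c,-sn,0],[sn,c,0],[0,0,1]]); a=np.radians(6)
DR=Z@np.array([[np.cos(a),0,-np.sin(a)],[0,1,0],[np.sin(a),0,np.cos(a)]])
def deck(P): return (P-D)@DR
def fit(n,zr,tag):
    im,d,K,R,t=cam(n); np.savez(f"{tag}.npz",im=im,d=d,K=K,R=R,t=t); P=cloud(d,K,R,t); Q=P-e
    hs=cv2.cvtColor(im,cv2.COLOR_RGB2HSV)
    m=(d>0)&(abs(Q[...,0])<.13)&(abs(Q[...,1])<.1)&(P[...,2]>e[2]-.01-zr)&(P[...,2]<e[2]-.01+zr)
    m=(m&(hs[...,1]<60)).astype(np.uint8)
    _,l,st,_=cv2.connectedComponentsWithStats(m); k=1+np.argmax(st[1:,4]); p=P[l==k]
    A=np.c_[p[:,:2],np.ones(len(p))]; w=np.ones(len(p),bool)
    for _ in range(6):
        q=np.linalg.lstsq(A[w],p[w,2],rcond=None)[0]; w=abs(p[:,2]-A@q)<.004
    p=p[w]; print(n,len(p),"slopes deg x,y",np.degrees(np.arctan(q[:2])).round(2),"z at tcp xy",(q@[e[0],e[1],1]).round(4))
    b=cv2.minAreaRect((p[:,:2]*1000).astype(np.float32)); print(" rect",b, "x",np.percentile(p[:,0],[.5,99.5]).round(4),"y",np.percentile(p[:,1],[.5,99.5]).round(4))
    return im
E
python3 - <<'E'
from m import *
S=fit("side",.02,"s3"); W=fit("wrist",.02,"w3"); T=cam("top")[0]
o=np.zeros((600,800,3),np.uint8);o[:300,:400]=cv2.resize(S[170:290,220:380,::-1],(400,300));o[300:,:400]=cv2.resize(T[130:235,200:340,::-1],(400,300));o[100:500,400:]=cv2.resize(W[:,240:,::-1],(400,400));cv2.imwrite("pics/h3.png",o)
E
```

```text
5.8 [ 0.48730738 -0.04943187  0.05983189] [ 0.55610682  0.11922443 -3.02499876]
side 1232 slopes deg x,y [-0.48  0.07] z at tcp xy 0.0518
 rect ((507.79302978515625, -43.48875427246094), (163.19668579101562, 128.77439880371094), 88.59219360351562) x [0.4442 0.5716] y [-0.1231  0.0369]
wrist 47754 slopes deg x,y [-0.52 -0.09] z at tcp xy 0.0536
 rect ((509.0821533203125, -23.389514923095703), (114.06698608398438, 130.1490020751953), 88.07334899902344) x [0.4456 0.5735] y [-0.0692  0.034 ]
```

View pics/h3.png

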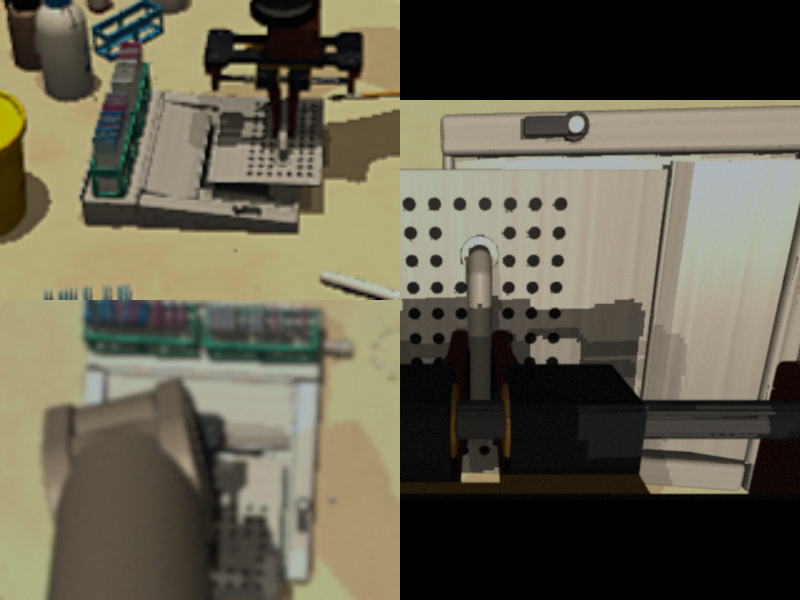

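Run:
```python
from h import *
from m import deck
z=np.load("w3.npz"); im,d,K,R,t=[z[k] for k in("im","d","K","R","t")]; P=cloud(d,K,R,t)
g=cv2.cvtColor(im,cv2.COLOR_RGB2GRAY)
for u in (400,450,495):
    print("col",u,"gray rows 30-75",g[30:76,u].tolist())
    for v in range(30,78,4): print(v,P[v,u].round(4).tolist(),deck(P[v,u]).round(4).tolist()) if u!=400 else None
print("row 150 across lip")
for u in range(490,620,6): print(u,g[150,u],P[150,u].round(4),deck(P[150,u]).round(4))
print("row 330 lip")
for u in range(490,540,5): print(u,g[330,u],deck(P[340,u]).round(4))
print("col 560 flap ends"); 
for v in list(range(44,76,3))+list(range(350,392,4)): print(v,g[v,560],deck(P[v,560]).round(4))
```

```text
5.95 [ 0.48806095 -0.04900029  0.06071004] [ 0.25614864 -0.45025808 -3.27050213]
col 400 gray rows 30-75 [70, 73, 67, 53, 35, 28, 44, 94, 126, 132, 131, 146, 158, 161, 161, 158, 164, 159, 147, 132, 116, 102, 81, 53, 41, 76, 134, 174, 182, 179, 182, 178, 181, 182, 179, 180, 181, 179, 179, 171, 162, 173, 174, 173, 172, 172]
col 450 gray rows 30-75 [160, 158, 159, 157, 157, 156, 154, 155, 156, 155, 157, 155, 160, 161, 163, 164, 160, 149, 141, 118, 108, 88, 61, 42, 47, 124, 173, 178, 180, 182, 179, 180, 179, 179, 181, 179, 179, 178, 179, 170, 159, 164, 166, 164, 165, 163]
30 [0.5562, 0.0526, 0.0302] [-0.0441, 0.1023, 0.0096]
34 [0.5564, 0.0509, 0.0299] [-0.0438, 0.1005, 0.0092]
38 [0.5564, 0.049, 0.0302] [-0.0437, 0.0986, 0.0095]
42 [0.5567, 0.0472, 0.0296] [-0.0434, 0.0969, 0.0089]
46 [0.5565, 0.0452, 0.0307] [-0.0435, 0.0949, 0.01]
50 [0.557, 0.0435, 0.0294] [-0.043, 0.0932, 0.0086]
54 [0.5584, 0.0421, 0.0257] [-0.042, 0.0918, 0.0048]
58 [0.5597, 0.0405, 0.0221] [-0.041, 0.0903, 0.0011]
62 [0.5606, 0.0388, 0.02] [-0.0404, 0.0885, -0.0011]
66 [0.5601, 0.0366, 0.0217] [-0.0406, 0.0864, 0
[... 2665 characters left out ...]
9 [0.0088 0.0951 0.0083]
47 128 [0.008  0.0935 0.0103]
50 74 [0.009  0.0923 0.0087]
53 81 [0.0124 0.0918 0.0021]
56 151 [ 0.0145  0.0908 -0.0017]
59 172 [ 0.0146  0.0893 -0.0014]
62 183 [0.0121 0.0873 0.0041]
65 180 [0.0129 0.086  0.0031]
68 179 [0.0124 0.0844 0.0045]
71 177 [0.0123 0.0829 0.0051]
74 178 [0.0123 0.0815 0.0057]
350 142 [ 0.0362 -0.0763  0.0074]
354 146 [ 0.0366 -0.0791  0.0074]
358 43 [ 0.0393 -0.0845  0.0038]
362 62 [ 0.0373 -0.0844  0.0078]
366 142 [ 0.0364 -0.0856  0.0099]
370 151 [ 0.0367 -0.0882  0.0101]
374 147 [ 0.0374 -0.0913  0.0098]
378 153 [ 0.0369 -0.093   0.0112]
382 149 [ 0.0385 -0.0973  0.0095]
386 153 [ 0.0391 -0.1003  0.0092]
390 151 [ 0.0664 -0.1391 -0.0327]
```

The wrist view gives relative numbers. The drainer centreline is 3.5 mm further to +y than my first estimate, so the plate needs about +2 mm in y, and the yaw already matches. I tip the plate slightly nose-up and lower it to just above the deck.

Emit:
move_arm --steps '[[[1,0.1,0.08,-0.2,0,-0.013,0],[1,0.09,0,-0.3,0,-0.013,0],[1,0,0,-0.3,0,0,0],[1,0,0,-0.16,0,0,0],[1,0,0,0,0,0,0],[1,0,0,0,0,0,0]]]'

```text
clock: 6.45
eef_pos: [0.4922, -0.0471, 0.0361]
orientation: [0.719, 0.695, 0.009, 0.009]
ft_force: [0.9, -0.5, -3.5]
finger_gap: 0.0087
finger_force: 60.0
```

Emit:
move_arm --steps '[[[1,0,0,-0.04,0,0,0],[1,0,0,-0.04,0,0,0],[1,0,0,-0.04,0,0,0],[1,0,0,0,0,0,0]]]'

```text
clock: 6.78
eef_pos: [0.4923, -0.0472, 0.0331]
orientation: [0.719, 0.695, 0.009, 0.009]
ft_force: [-0.6, 0.9, -3.1]
finger_gap: 0.0082
finger_force: 60.0
```

Emit:
move_arm --steps '[[[1,0,0,-0.04,0,0,0],[1,0,0,0,0,0,0],[1,0,0,-0.02,0,0,0],[1,0,0,0,0,0,0]]]'

```text
clock: 7.12
eef_pos: [0.4922, -0.0471, 0.0316]
orientation: [0.719, 0.695, 0.009, 0.009]
ft_force: [-0.4, -0.7, -2.8]
finger_gap: 0.0088
finger_force: 60.0
```

Run:
```python
from m import *
S=fit("side",.02,"s4"); W=fit("wrist",.02,"w4")
o=np.zeros((500,800,3),np.uint8);o[:300,:400]=cv2.resize(S[170:290,220:380,::-1],(400,300));o[100:500,400:]=cv2.resize(W[:,240:,::-1],(400,400));cv2.imwrite("pics/h4.png",o)
```

```text
7.1167 [ 0.49223212 -0.04711784  0.03162749] [-0.41421531 -0.65185351 -2.82943605]
side 1687 slopes deg x,y [2.19 0.01] z at tcp xy 0.0233
 rect ((536.0411987304688, -46.61444091796875), (198.8997802734375, 172.0347137451172), 89.89519500732422) x [0.45   0.6203] y [-0.1398  0.0513]
wrist 73154 slopes deg x,y [2.41 0.01] z at tcp xy 0.0246
 rect ((536.0961303710938, -13.449569702148438), (134.1693115234375, 174.27952575683594), 89.04560852050781) x [0.4507 0.6214] y [-0.0771  0.052 ]
```

View pics/h4.png

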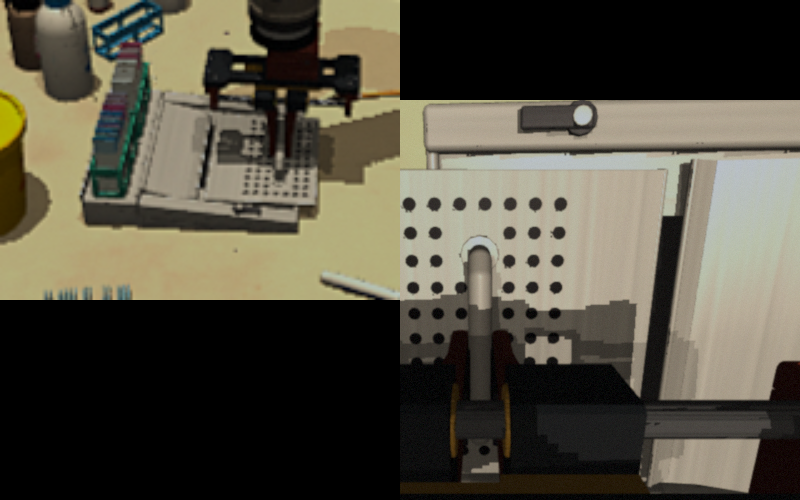

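The plate lies parallel to the cheeks with an even gap: its edge is at row 169 and the cheek at row 150. Its far edge, at column 665, is just in front of the lip at column 690. I go down to contact.

Emit:
move_arm --steps '[[[1,0,0,-0.03,0,0,0],[1,0,0,0,0,0,0],[1,0,0,0,0,0,0]]]'

```text
clock: 7.47
eef_pos: [0.4923, -0.0471, 0.0309]
orientation: [0.719, 0.695, 0.009, 0.009]
ft_force: [1.0, -0.1, -4.2]
finger_gap: 0.009
finger_force: 60.0
```

Emit:
move_arm --steps '[[[1,0,0,-0.03,0,0,0],[1,0,0,0,0,0,0],[1,0,0,0,0,0,0]]]'

```text
clock: 7.72
eef_pos: [0.4922, -0.0471, 0.0301]
orientation: [0.719, 0.695, 0.009, 0.009]
ft_force: [-0.2, -0.3, -3.0]
finger_gap: 0.0089
finger_force: 60.0
```

Emit:
move_arm --steps '[[[1,0,0,-0.03,0,0,0],[1,0,0,0,0,0,0],[1,0,0,0,0,0,0]]]'

```text
clock: 7.97
eef_pos: [0.4922, -0.0471, 0.0294]
orientation: [0.719, 0.695, 0.009, 0.009]
ft_force: [-0.7, -0.4, -2.9]
finger_gap: 0.0084
finger_force: 60.0
```

Emit:
move_arm --steps '[[[1,0,0,-0.03,0,0,0],[1,0,0,0,0,0,0],[1,0,0,0,0,0,0]]]'

```text
clock: 8.22
eef_pos: [0.4922, -0.0471, 0.0286]
orientation: [0.719, 0.695, 0.009, 0.009]
ft_force: [-0.4, 1.1, -1.7]
finger_gap: 0.0083
finger_force: 60.0
```

Emit:
move_arm --steps '[[[1,0,0,-0.03,0,0,0],[1,0,0,0,0,0,0],[1,0,0,0,0,0,0]]]'

```text
clock: 8.47
eef_pos: [0.4922, -0.0472, 0.0284]
orientation: [0.719, 0.695, 0.009, 0.009]
ft_force: [-4.1, -0.4, 5.3]
finger_gap: 0.0091
finger_force: 60.0
```

Run:
```python
from m import *
S,d,K,R,t=cam("side"); P=cloud(d,K,R,t)
W,dw,Kw,Rw,tw=cam("wrist"); Q=cloud(dw,Kw,Rw,tw); g=cv2.cvtColor(W,cv2.COLOR_RGB2GRAY)
b=Q[75:190,250:500].reshape(-1,3); b=b[(b[:,2]<e[2]+.002)]
A=np.c_[b[:,:2],np.ones(len(b))]; w=np.ones(len(b),bool)
for _ in range(6): q=np.linalg.lstsq(A[w],b[w,2],rcond=None)[0]; w=abs(b[:,2]-A@q)<.003
print("plate slope",np.degrees(q[:2]),w.sum(),"pl z at tcp",q@[e[0],e[1],1])
for u in range(480,540,4): print(u,g[75:100,u].mean().round(),deck(np.median(Q[75:100,u],0)).round(4))
print(state()["ft_torque"])
```

```text
8.4667 [ 0.49223848 -0.0471745   0.02839016] [-4.1237299  -0.43938388  5.28097318]
plate slope [ 2.68246947 -0.17715971] 27600 pl z at tcp 0.021829853876316516
480 177.0 [-0.0329  0.0764  0.0032]
484 177.0 [-0.0314  0.0763  0.0033]
488 169.0 [-0.0295  0.0764  0.0031]
492 172.0 [-0.0278  0.0764  0.0031]
496 175.0 [-0.0258  0.0763  0.0028]
500 176.0 [-0.0241  0.0764  0.0028]
504 176.0 [-0.0225  0.0763  0.003 ]
508 168.0 [-0.0206  0.0763  0.0024]
512 181.0 [-0.0178  0.0765 -0.0002]
516 186.0 [-0.016   0.0764 -0.0002]
520 172.0 [-0.0143  0.0765 -0.0002]
524 75.0 [-0.0124  0.0764 -0.0005]
528 55.0 [-0.0108  0.0764 -0.0005]
532 69.0 [-0.0127  0.076   0.0078]
536 154.0 [-0.0115  0.076   0.0084]
[ 0.01288939  0.6119393  -0.04483976]
```

Contact is made, but the plate pitched slightly in the grip and is now only about 3.3° off the deck. I lift a little and tip the near edge up so it clears the bead.

Emit:
move_arm --steps '[[[1,0,0,0.1,0,0.018,0],[1,0,0,0.08,0,0.018,0],[1,0,0,0,0,0,0],[1,0,0,0,0,0,0]]]'

```text
clock: 8.9
eef_pos: [0.4931, -0.047, 0.0325]
orientation: [0.719, 0.695, -0.003, -0.003]
ft_force: [-0.0, -0.8, -3.0]
finger_gap: 0.0088
finger_force: 60.0
```

```bash
cat > v.py <<'E'
from m import *
W,dw,Kw,Rw,tw=cam("wrist"); Q=cloud(dw,Kw,Rw,tw); g=cv2.cvtColor(W,cv2.COLOR_RGB2GRAY); cv2.imwrite("pics/last.png",W[...,::-1])
b=Q[78:180,260:420].reshape(-1,3); b=b[(b[:,2]<e[2]+.002)]
A=np.c_[b[:,:2],np.ones(len(b))]; w=np.ones(len(b),bool)
for _ in range(6): q=np.linalg.lstsq(A[w],b[w,2],rcond=None)[0]; w=abs(b[:,2]-A@q)<.003
print("plate slope",np.degrees(q[:2]).round(2),"pl z at tcp",(q@[e[0],e[1],1]).round(4),"tcp deck",deck(e).round(4))
r=Q[80:110]; print([(u,deck(np.median(r[:,u],0)).round(4)[[0,2]].tolist()) for u in range(470,600,6)])
print("tau",np.round(s["ft_torque"],2))
E
python3 v.py
```

```text
8.9 [ 0.49307926 -0.04704076  0.0325025 ] [-0.03743604 -0.80275142 -3.00775896]
plate slope [-0.05 -0.22] pl z at tcp 0.0261 tcp deck [-0.1035  0.0007  0.0181]
[(470, [-0.036, 0.0043]), (476, [-0.0333, 0.0039]), (482, [-0.0306, 0.0038]), (488, [-0.0278, 0.0031]), (494, [-0.0252, 0.0031]), (500, [-0.0226, 0.0028]), (506, [-0.0199, 0.0022]), (512, [-0.0162, -0.0002]), (518, [-0.0136, -0.0001]), (524, [-0.011, -0.0005]), (530, [-0.0121, 0.0084]), (536, [-0.0089, 0.007]), (542, [-0.0056, 0.0049]), (548, [-0.0025, 0.0034]), (554, [0.0006, 0.0023]), (560, [0.0031, 0.0023]), (566, [0.0055, 0.0026]), (572, [0.0075, 0.0033]), (578, [0.01, 0.0034]), (584, [0.0119, 0.0042]), (590, [0.0143, 0.0045]), (596, [0.0165, 0.0044])]
tau [-0.02 -0.28 -0.01]
```

Emit:
move_arm --steps '[[[1,0,0,-0.015,0,0,0],[1,0.15,-0.005,0.016,0,0,0],[1,0.15,-0.005,0.016,0,0,0],[1,0.15,-0.005,0.016,0,0,0],[1,0.15,-0.005,0.016,0,0,0],[1,0,0,0,0,0,0],[1,0,0,0,0,0,0]]]'

```text
clock: 9.53
eef_pos: [0.5081, -0.0476, 0.0337]
orientation: [0.719, 0.695, -0.003, -0.003]
ft_force: [1.5, -0.6, -3.0]
finger_gap: 0.0085
finger_force: 60.0
```

```bash
python3 v.py
```

```text
9.5333 [ 0.50809343 -0.04762123  0.03370928] [ 1.5274917  -0.63726625 -2.99619701]
plate slope [ 0.21 -0.22] pl z at tcp 0.0273 tcp deck [-0.0884  0.0006  0.0177]
[(470, [-0.0209, 0.0041]), (476, [-0.0182, 0.0041]), (482, [-0.0155, 0.0038]), (488, [-0.0129, 0.0032]), (494, [-0.0121, 0.0083]), (500, [-0.0092, 0.0075]), (506, [-0.0061, 0.0054]), (512, [-0.0029, 0.0041]), (518, [0.0001, 0.0025]), (524, [0.0028, 0.0025]), (530, [0.0051, 0.0032]), (536, [0.0074, 0.0032]), (542, [0.0097, 0.0037]), (548, [0.012, 0.0043]), (554, [0.0145, 0.0045]), (560, [0.0167, 0.0048]), (566, [0.0189, 0.0055]), (572, [0.0212, 0.0056]), (578, [0.0234, 0.006]), (584, [0.0256, 0.0065]), (590, [0.0278, 0.0066]), (596, [0.0298, 0.0072])]
tau [-0.03 -0.31 -0.04]
```

The far edge is about 8 mm under the lip and the flap is undisturbed. I carry on up the slope with slightly more down-bias.

Emit:
move_arm --steps '[[[1,0,0,-0.02,0,0,0],[1,0.15,-0.005,0.015,0,0,0],[1,0.15,-0.005,0.015,0,0,0],[1,0.15,-0.005,0.015,0,0,0],[1,0,0,0,0,0,0],[1,0,0,0,0,0,0]]]'

```text
clock: 10.08
eef_pos: [0.5177, -0.0481, 0.034]
orientation: [0.719, 0.695, -0.004, -0.004]
ft_force: [-3.7, -0.5, -1.7]
finger_gap: 0.0087
finger_force: 60.0
```

```bash
python3 v.py
```

```text
10.0833 [ 0.51767372 -0.04806401  0.03398992] [-3.6535939  -0.47046263 -1.74780197]
plate slope [ 0.7  -0.27] pl z at tcp 0.0276 tcp deck [-0.0788  0.0004  0.017 ]
[(470, [-0.0118, 0.0042]), (476, [-0.0115, 0.0125]), (482, [-0.0083, 0.01]), (488, [-0.0054, 0.0087]), (494, [-0.0021, 0.0062]), (500, [0.0007, 0.0054]), (506, [0.0031, 0.0058]), (512, [0.0055, 0.0061]), (518, [0.008, 0.0057]), (524, [0.0105, 0.0063]), (530, [0.0127, 0.0068]), (536, [0.0151, 0.0066]), (542, [0.0174, 0.007]), (548, [0.0197, 0.0073]), (554, [0.0219, 0.0075]), (560, [0.0243, 0.0079]), (566, [0.0265, 0.008]), (572, [0.0287, 0.0081]), (578, [0.0311, 0.0085]), (584, [0.0333, 0.0088]), (590, [0.0356, 0.0091]), (596, [0.0378, 0.0092])]
tau [-0.07  0.53 -0.01]
```

Emit:
move_arm --steps '[[[1,0.15,-0.005,0.015,0,0,0],[1,0.15,-0.005,0.015,0,0,0],[1,0.15,-0.005,0.015,0,0,0],[1,0.1,-0.003,-0.045,0,-0.016,0],[1,0.1,-0.003,-0.045,0,-0.016,0],[1,0,0,0,0,0,0],[1,0,0,0,0,0,0]]]'

```text
clock: 10.72
eef_pos: [0.5355, -0.0485, 0.0333]
orientation: [0.719, 0.695, 0.009, 0.008]
ft_force: [0.1, 0.2, -1.8]
finger_gap: 0.0083
finger_force: 60.0
```

```bash
python3 v.py
```

```text
10.7167 [ 0.53550917 -0.04847231  0.03330524] [ 0.12144554  0.22432867 -1.81047279]
plate slope [ 2.51 -0.32] pl z at tcp 0.0269 tcp deck [-0.0612  0.0006  0.0145]
[(470, [0.0055, 0.0067]), (476, [0.0081, 0.0069]), (482, [0.0106, 0.007]), (488, [0.013, 0.0073]), (494, [0.0155, 0.0075]), (500, [0.0179, 0.0077]), (506, [0.0204, 0.0079]), (512, [0.0227, 0.0082]), (518, [0.0252, 0.0083]), (524, [0.0276, 0.0084]), (530, [0.0299, 0.0088]), (536, [0.0324, 0.0088]), (542, [0.0346, 0.0092]), (548, [0.037, 0.0094]), (554, [0.0394, 0.0095]), (560, [0.0417, 0.0095]), (566, [0.0441, 0.0101]), (572, [0.0465, 0.0101]), (578, [0.0484, 0.0106]), (584, [0.0499, 0.0126]), (590, [0.0519, 0.0128]), (596, [0.0551, 0.0117])]
tau [-0.02 -0.04  0.01]
```

The far edge is at x ≈ +24 mm and the near edge is well behind the bead. I lay the plate flat.

Emit:
move_arm --steps '[[[1,0,0,-0.045,0,-0.015,0],[1,0,0,-0.045,0,-0.015,0],[1,0,0,-0.045,0,-0.015,0],[1,0,0,-0.035,0,-0.015,0],[1,0,0,0,0,0,0],[1,0,0,0,0,0,0]]]'

```text
clock: 11.27
eef_pos: [0.5346, -0.0485, 0.029]
orientation: [0.718, 0.695, 0.029, 0.029]
ft_force: [0.4, 0.3, -1.5]
finger_gap: 0.0086
finger_force: 60.0
```

```bash
python3 v.py
```

```text
11.2667 [ 0.53463397 -0.0485071   0.02898814] [ 0.4465182   0.28755413 -1.52538937]
plate slope [ 5.41 -0.4 ] pl z at tcp 0.0225 tcp deck [-0.0625  0.0005  0.0103]
[(470, [0.0049, 0.0057]), (476, [0.0076, 0.0056]), (482, [0.0102, 0.0059]), (488, [0.0125, 0.0064]), (494, [0.0149, 0.0067]), (500, [0.0175, 0.0067]), (506, [0.02, 0.0071]), (512, [0.0225, 0.0073]), (518, [0.0249, 0.0076]), (524, [0.0273, 0.0079]), (530, [0.0297, 0.0085]), (536, [0.0322, 0.0085]), (542, [0.0346, 0.0088]), (548, [0.037, 0.0091]), (554, [0.0395, 0.009]), (560, [0.0417, 0.0096]), (566, [0.044, 0.01]), (572, [0.0464, 0.0101]), (578, [0.0488, 0.0106]), (584, [0.05, 0.0122]), (590, [0.0521, 0.0129]), (596, [0.0559, 0.0112])]
tau [ 0.01 -0.09 -0.02]
```

Emit:
move_arm --steps '[[[1,0.08,-0.003,0.008,0,0,0],[1,0,0,-0.03,0,-0.009,0],[1,0,0,0,0,0,0],[1,0,0,0,0,0,0]]]'

```text
clock: 11.65
eef_pos: [0.536, -0.0487, 0.0287]
orientation: [0.718, 0.695, 0.032, 0.031]
ft_force: [-5.0, 0.2, 8.0]
finger_gap: 0.0088
finger_force: 60.0
```

Emit:
move_arm --steps '[[[1,0,0,-0.02,0,0,0],[1,0,0,0,0,0,0],[1,0,0,0,0,0,0]]]'

```text
clock: 11.9
eef_pos: [0.5359, -0.0487, 0.0286]
orientation: [0.718, 0.695, 0.032, 0.031]
ft_force: [-7.2, 0.1, 14.1]
finger_gap: 0.0086
finger_force: 60.0
```

Emit:
move_arm --steps '[[[1,-0.02,0,0.01,0,0,0],[1,0,0,0,0,0,0],[1,0,0,0,0,0,0],[1,0,0,0,0,0,0]]]'

```text
clock: 12.23
eef_pos: [0.536, -0.0487, 0.0287]
orientation: [0.718, 0.695, 0.032, 0.032]
ft_force: [-4.8, 0.8, 8.9]
finger_gap: 0.0086
finger_force: 60.0
```

Run:
```python
from v import *
S=cam("side")[0]
o=np.zeros((600,640,3),np.uint8);o[:400]=W[...,::-1];o[400:,:267]=cv2.resize(S[170:290,220:380,::-1],(267,200));cv2.imwrite("pics/f.png",o)
```

```text
12.2333 [ 0.5359833  -0.04865806  0.02870431] [-4.8015765   0.75392999  8.85479856]
plate slope [ 5.64 -0.38] pl z at tcp 0.0222 tcp deck [-0.0612  0.0004  0.0099]
[(470, [0.0063, 0.0057]), (476, [0.0087, 0.0061]), (482, [0.0114, 0.0062]), (488, [0.014, 0.0064]), (494, [0.0165, 0.0065]), (500, [0.0189, 0.0068]), (506, [0.0212, 0.0074]), (512, [0.0239, 0.0075]), (518, [0.0264, 0.0079]), (524, [0.0288, 0.008]), (530, [0.031, 0.0085]), (536, [0.0337, 0.0086]), (542, [0.0362, 0.0088]), (548, [0.0385, 0.0093]), (554, [0.041, 0.0093]), (560, [0.0432, 0.0099]), (566, [0.046, 0.0097]), (572, [0.048, 0.0102]), (578, [0.0496, 0.0121]), (584, [0.0512, 0.013]), (590, [0.0543, 0.0117]), (596, [0.0579, 0.011])]
tau [0.01 0.85 0.01]
```

View pics/f.png

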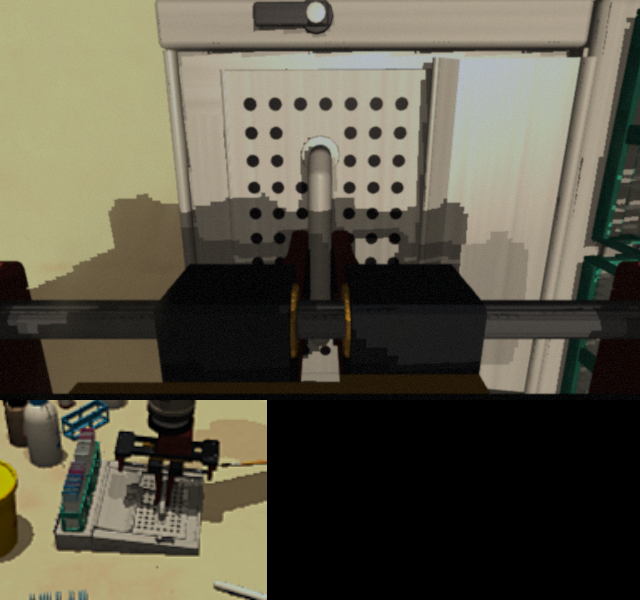

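The plate lies behind the bead: its near edge is at column 222, the bead at column 185, and its far part is under the flap (lip at column 430). Last, a numeric check that it is flat.

Run:
```python
from v import *
r=Q[85:98]; print([(u,deck(np.median(r[:,u],0)).round(4).tolist()) for u in list(range(176,240,4))+list(range(260,440,20))])
r=Q[58:68]; print("ledge",[(u,deck(np.median(r[:,u],0)).round(4)[[0,2]].tolist()) for u in range(200,430,30)])
```

```text
12.3333 [ 0.53596813 -0.04869532  0.02868296] [-3.93740527  1.37848693  8.99972347]
plate slope [ 5.64 -0.41] pl z at tcp 0.0222 tcp deck [-0.0612  0.0004  0.0098]
[(470, [0.0063, 0.0059]), (476, [0.0089, 0.006]), (482, [0.0114, 0.006]), (488, [0.0139, 0.0063]), (494, [0.0164, 0.0065]), (500, [0.0189, 0.0068]), (506, [0.0215, 0.0073]), (512, [0.0238, 0.0073]), (518, [0.0261, 0.0078]), (524, [0.0287, 0.0083]), (530, [0.031, 0.0086]), (536, [0.0339, 0.0083]), (542, [0.036, 0.0088]), (548, [0.0384, 0.0093]), (554, [0.0411, 0.0092]), (560, [0.0433, 0.0096]), (566, [0.0456, 0.0099]), (572, [0.0481, 0.0104]), (578, [0.0496, 0.0117]), (584, [0.0511, 0.013]), (590, [0.0545, 0.0122]), (596, [0.0578, 0.011])]
tau [-0.03  0.87  0.  ]
[(176, [-0.1249, 0.0748, 0.0046]), (180, [-0.1241, 0.0749, 0.0021]), (184, [-0.1231, 0.075, -0.0002]), (188, [-0.1214, 0.075, -0.0003]), (192, [-0.1195, 0.075, -0.0005]), (196, [-0.1177, 0.075, -0.0004]), (200, [-0.1158, 0.075, -0.0002]), (204, [-0.1138, 0.0749, -0.0001]), (208, [-0.1121, 0.075, -0.0007]), (212, [-0.1102, 0.0749, -0.0004]), (216, [-0.1083, 0.075, -0.0002]), (220, [-0.1065, 0.0749, -0.0005]), (224, [-0.1037, 0.0748, 0.0028]), (228, [-0.1019, 0.0748, 0.0029]), (232, [-0.1, 0.0748, 0.0032]), (236, [-0.0982, 0.0748, 0.0033]), (260, [-0.0873, 0.0747, 0.003]), (280, [-0.0783, 0.0747, 0.0029]), (300, [-0.0692, 0.0747, 0.0029]), (320, [-0.0602, 0.0747, 0.0028]), (340, [-0.0512, 0.0747, 0.0032]), (360, [-0.0422, 0.0747, 0.0033]), (380, [-0.0331, 0.0746, 0.0027]), (400, [-0.0242, 0.0746, 0.0031]), (420, [-0.0153, 0.0746, 0.0034])]
ledge [(200, [-0.1149, -0.0009]), (230, [-0.1011, -0.0004]), (260, [-0.0874, -0.0005]), (290, [-0.0738, -0.0001]), (320, [-0.0602, -0.0004]), (350, [-0.0467, -0.0005]), (380, [-0.0333, 0.0004]), (410, [-0.0197, -0.0002])]
```

```bash
python3 -c "
from workcell import *
print(finish_job())"
```

```text
the job is handed in; nothing more can be done
None
```

The job is handed in: the strainer plate lies flat behind the front bead with its far edge about 2.5 cm under the flap, and the arm still grips the handle, pressing down with about 9 N so you can close the clips.

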